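# Snap the retaining ring onto the polishing wheel's spindle

### The arm

A 7-joint arm with a two-finger parallel gripper is mounted at the origin on the work surface. World frame = base frame: x ahead of the robot, y to its left, z up, the work surface at z = 0. Lengths are in m, angles in rad, forces in N, time in s.
With the tool pointing down it reaches from about 0.4 to 0.85 m from the base axis. Payload 10.4 kg.
Tool frame: the origin (TCP) lies where the fingers leave the gripper's body, on its centre line; the fingertips stand 73 mm ahead of it and the grasp point (between the pads) lies 54 mm ahead of it; z points along the fingers, y is the line along which they close (so a half turn about z gives the same grasp; the last joint's range is limited). The gripper opens to 85 mm and grips with 20 to 120 N. Pads are 22 mm wide; open, the fingers measure 114 mm over their backs; the gripper's body (76 mm by 85 mm) begins 54 mm behind the grasp point. The pads swing forward as they close: fully open they stand 13 mm farther back than shut.
Start: joints at [-1.308, 0.332, -0.065, 1.46, 0.022, 1.35, -0.088], TCP at [0.176, 0.6, 0.304] pointing down, gripper open.
Joint ranges: [-2.6, 2.6], [-0.5, 2.12], [-1.47, 1.34], [0.16, 2.42], [-1.27, 4.41], [0.06, 2.06], [-2.6, 2.6]. Speed limits (rad/s): [2.22, 2.22, 2.79, 2.79, 3.14, 3.14, 3.14].

### API

Orientations are given as a unit quaternion [x, y, z, w].
In Python, from workcell import manip, camera gives the robot as it stands. The module is installed in compiled form; this text tells all that it offers.
- The arm moves only by the shell command python3 -m creep 'ROWS' [OPENING] [FORCE]. ROWS is JSON, a list of rows, each a list of 2 entries, a list of its own where there are three numbers: the shift along the tool's x, y, z in mm, then the turn about the tool's z in rad. In form: [[[tx, ty, tz], twist], ...]. A call has 1 to 5 rows; each row is the pose to reach, as a shift and turn from the pose commanded when the call began, along the tool's axes at that moment; what a row does not reach only later rows make up. A row lasts 1/12 s, in which the tool goes at most 41.7 mm and 7.16 degrees, less where a joint would pass 70% of its speed; a pose out of reach is approached as far as the arm can. A call with a gripper value outside its range is refused whole. OPENING is the opening, from 0 (shut) to 1 (fully open), set as the call begins (- or left out, the last holds). The fingers move at their own pace and stop on an object; FORCE is the grip in N (left out, the last holds). Time passes only in rows, so rows that repeat a pose let the fingers close. It gives the time, the measured TCP pose, the force, the opening and the grip force at its end, in the units of the state.
- manip.get_obs(): the state, without advancing time (a new reading comes with each control period).
- camera(name): name is "scene" or "top" or "wrist"; returns a dict with "pixels" (420x560x3 uint8, red, green, blue), "z_map" (420x560 float32, m along the optical axis (not along the pixel's ray), 0 where there is no reading), "fx", "fy", "cx", "cy" (pixels), "extrinsics" (4x4, takes a point from world to camera coordinates). Camera axes: x right, y down, z forward; pixel columns grow to the right and rows downward; lengths in m; the calibration is good to about 2 mm. A picture is of the moment at which its call begins.
- manip.hand_in(): hands the job in; it is judged then, once.
The state is a dict: "clock": time; "joint_pos": joint angles; "joint_velocities": joint speeds; "tau": joint torques, N m; "position": TCP position; "ee_rot": TCP orientation; "ft_force": force on the tool from outside, world axes, zero at the start; "torque": the same for the moment, N m; "grip_width": opening from 0.0 (shut) to 1.0 (fully open); "grasp_force": force on a finger pad.
Only numpy, scipy, OpenCV 4.12 (cv2) and the standard library are available. Lean on these libraries where they do the work, as an engineer would, in place of code of your own. Each camera call takes 0.05 s, during which the arm holds its last target. There are 200 camera calls.

### The job

The polishing wheel on the tilted spindle has lost its retainer. Take the dark snap ring by its two red eye tabs, squeeze them together so that the ring spreads, slip it over the spindle nose square against the blue wheel hub, and let it contract into the brass-coloured groove; then let go and back away. Do not knock the other things on the bench about.

Things in the scene. Friction and masses are not known exactly. Their poses are not given: they have to be found in the camera images.
- snap_ring: Loose snap ring, black steel, 100 x 72 mm, 6 mm thick, 0.12 kg, lying flat, two red eye tabs standing up. Origin: ring centre, on its underside; z: ring axis, up on the tabs' side; +x: from centre to tabs. Bow (pivot) 34 mm from the centre on -x. Jaws' inner radius 25.5 mm shut; fully spread they clear 30 mm. Ends cross, so squeezing the tabs together spreads the ring against a spring.
- ring_arm (a joint): How far the snap ring is spread: angle of each of its two arms about the bow (they move alike), 0 = shut, 0.22 rad = fully spread (stop). A ring lying in the groove reads 0 to 0.05 rad; on the lip it reads 0.13 or more.
- spindle: Fixed tilted spindle of the polishing head (base 210 x 170 mm). Origin: on its axis at the flat blue hub face, the groove's lower side; z points out along the axis, 0.56 rad from vertical, leaning roughly towards the robot. Hub face radius 48 mm; orange wheel radius 66 mm, its face 8 mm lower. The ring goes on underside to hub, tabs outwards, at any turn: its origin and z then match these.
- polish_tin: Bystander: low round tin, 72 mm wide, 45 mm high, blue label; origin under its centre.
- disc_stack: Bystander: stack of brown abrasive discs, 84 mm wide, 30 mm high; origin under its centre.
- screwdriver: Bystander: orange screwdriver, 190 mm long, lying along its x.
- wrench: Bystander: steel wrench, 180 mm long, lying along its x.
- shoe_last: Bystander: blue shoe last, about 205 mm long along its x, 105 mm high.
- glue_bottle: Bystander: bottle with yellow label, 60 mm wide, 150 mm high.
- brush: Bystander: brush, 170 mm long, lying along its x.
- ring_tabs (a point): Midway between the red tabs with the ring shut, 51 mm from ring centre along ring +x, 30 mm above its underside. Tabs: upright plates 18 x 5 mm, 48 mm high from the underside; crossed ends fill the lowest 13 mm. Shut: 57 mm wide overall (ring y), toed 0.22 rad. Squeezed to the stop: parallel, 15 mm wide overall, centred 54 mm from ring centre. Spring per tab: 4 N shut, 9 N fully spread.
- nose (a point): Centre of the spindle's flat nose end, 24 mm out along the spindle's z from the hub face. From the hub face outwards: brass-coloured groove of 25.5 mm radius from 0 to 9.5 mm; steel lip of 28.5 mm radius to 13 mm; cone narrowing to 20 mm radius at the nose end.
There are look-alikes about, which are no part of the job. Leave any purple look-alike of the snap_ring alone.

How it is judged:
On the way:
1. the spread ring is round the spindle, down at the groove (distance between snap_ring and spindle below 0.012 m and value of joint ring_arm above 0.12 rad), for 0.1 s.
At the end, for the whole second after the job is handed in: The ring lies in the groove: its centre within 8 mm of the middle of the hub face, its plane square to the spindle within 0.12 rad, its arms contracted (joint below 0.08 rad), at rest and let go (distance between snap_ring and spindle below 0.008 m and angle between the z axis of snap_ring and the z axis of spindle, either way round below 0.12 rad and value of joint ring_arm below 0.08 rad and linear speed of snap_ring below 0.02 m/s); the robot touches nothing.
It fails at once if a bystander (tin, disc stack, screwdriver, wrench, shoe last, glue bottle or brush) is pushed more than 40 mm (distance of any of polish_tin, disc_stack, screwdriver, wrench, shoe_last, glue_bottle, brush from where it was at the start of the episode above 0.04 m).
It also fails if it takes over 35 s, if anything falls off the work surface, if the arm or the gripper's body presses on something with over 40 N, if the wrist force passes 120 N, or if a joint passes its speed limit or range.

## Working session

There is one attempt and no reset: what is moved stays moved. The work goes in short steps, Python scripts to look and compute and a shell command to move; the robot and the scene stay as the last step left them, time stands still between calls to the robot, and variables do not carry over. Pictures are saved under pics/ and viewed, at most 12 in all, crops included, and the job is handed in when it is done.

```bash
mkdir -p pics; cat > h.py <<'E'
import numpy as np, cv2
from workcell import manip, camera
def grab(n):
    c=camera(n); return c
def pts(c):
    z=c["z_map"]; v,u=np.mgrid[0:z.shape[0],0:z.shape[1]]
    P=np.stack([(u-c["cx"])/c["fx"]*z,(v-c["cy"])/c["fy"]*z,z],-1)
    E=np.array(c["extrinsics"]); return (P-E[:3,3])@E[:3,:3]
E
python3 - <<'E'
from h import *
import pickle
o=manip.get_obs(); print({k:np.round(v,3).tolist() for k,v in o.items()})
for n in ["scene","top","wrist"]:
    c=grab(n); pickle.dump(c,open(n+".pkl","wb")); cv2.imwrite(f"pics/{n}0.png",c["pixels"][...,::-1])
    E=np.array(c["extrinsics"]);print(n,np.round(-E[:3,:3].T@E[:3,3],3),np.round(E[2,:3],2))
E
```

```text
{'clock': 0.0, 'joint_pos': [-1.308, 0.333, -0.065, 1.461, 0.022, 1.35, -0.088], 'joint_velocities': [-0.001, 0.0, 0.0, -0.0, -0.0, -0.001, -0.001], 'tau': [0.0, -62.547, 0.049, -39.159, 0.016, 0.01, -0.0], 'position': [0.176, 0.599, 0.303], 'ee_rot': [0.142, 0.99, -0.001, -0.0], 'ft_force': [0.369, -1.319, -0.511], 'torque': [0.033, -0.052, -0.026], 'grasp_force': 0.0, 'grip_width': 1.0}
scene [ 1.178 -0.194  1.027] [-0.57  0.2  -0.8 ]
top [0.411 0.008 1.736] [ 0.1   0.01 -1.  ]
wrist [0.095 0.624 0.374] [ 0.31 -0.09 -0.94]
```

View pics/scene0.png

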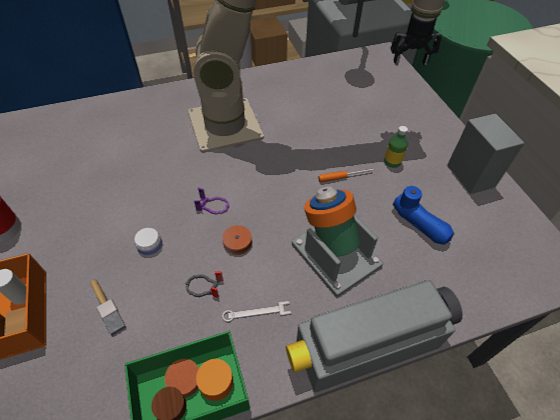

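View pics/top0.png

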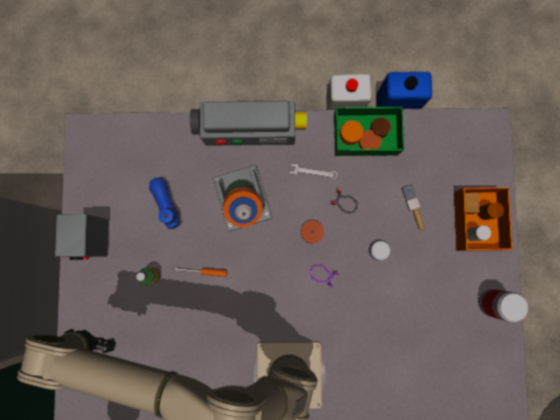

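```bash
python3 - <<'E'
from h import *
import pickle
for n in ["top","scene"]:
    c=pickle.load(open(n+".pkl","rb")); P=pts(c); px=c["pixels"]; hsv=cv2.cvtColor(px,cv2.COLOR_RGB2HSV)
    H,S,V=[hsv[...,i].astype(int) for i in range(3)]
    red=((H<6)|(H>174))&(S>150)&(V>90)
    ring=(V<75)&(P[...,2]<0.05)&(P[...,2]>-.01)
    X,Y,Z=P[...,0],P[...,1],P[...,2]
    box=(slice(150,240),slice(310,375)) if n=="top" else (slice(262,308),slice(175,235))
    m=np.zeros_like(red); m[box]=1
    print(n,"fx",c["fx"])
    r=red&m; nn,l,st,ce=cv2.connectedComponentsWithStats(r.astype(np.uint8))
    for i in range(1,nn):
        if st[i,4]>3: print("red",st[i,4],ce[i].round(1),np.median(P[l==i],0).round(4),P[l==i].max(0).round(4))
    q=m&~r&(V<75)&(S<110)
    print("dark",q.sum(),[np.percentile(A[q],[2,25,50,75,98]).round(3).tolist() for A in (X,Y,Z)])
    # blue hub, orange wheel, brass
    box=(slice(160,240),slice(205,275)) if n=="top" else (slice(175,250),slice(290,370))
    m[:]=0; m[box]=1
    for nm,mm in dict(blue=(H>95)&(H<125)&(S>120),orange=(H>3)&(H<18)&(S>150)&(V>100),brass=(H>18)&(H<35)&(S>80)).items():
        q=mm&m&(Z>0.05); print(nm,q.sum())
        if q.sum()>20: 
            print(P[q].mean(0).round(4))
            Q=P[q]; 
            best=None; rng=np.random.default_rng(0)
            for _ in range(300):
                a=Q[rng.choice(len(Q),3,False)]; nv=np.cross(a[1]-a[0],a[2]-a[0]); 
                if np.linalg.norm(nv)<1e-6: continue
                nv/=np.linalg.norm(nv); inl=abs((Q-a[0])@nv)<.0025
                if best is None or inl.sum()>best.sum(): best=inl
            A=Q[best]; u,s,vt=np.linalg.svd(A-A.mean(0)); nv=vt[2]*np.sign(vt[2,2]); print("plane",best.sum(),A.mean(0).round(4),nv.round(3))
    crop=px[box]; cv2.imwrite(f"pics/sp_{n}.png",cv2.resize(crop,None,fx=6,fy=6,interpolation=cv2.INTER_NEAREST)[...,::-1])
E
```

```text
top fx 467.1403406119191
red 5 [339.2 190.8] [ 0.6587 -0.1907  0.0446] [ 0.6628 -0.1871  0.0568]
red 8 [333.5 202.5] [ 0.6169 -0.1697  0.0478] [ 0.6187 -0.1643  0.0506]
dark 77 [[0.602, 0.644, 0.799, 0.801, 0.807], [-0.323, -0.259, -0.22, -0.193, -0.179], [-0.003, 0.003, 0.007, 0.013, 0.042]]
blue 242
[0.5835 0.1494 0.194 ]
plane 123 [0.5829 0.1493 0.1949] [-0.473 -0.14   0.87 ]
orange 523
[0.5932 0.151  0.1979]
plane 244 [0.5901 0.1473 0.1868] [-0.512 -0.137  0.848]
brass 3
scene fx 414.6924135104235
red 13 [217.5 272.4] [ 0.6186 -0.1678  0.0462] [ 0.6213 -0.1621  0.0499]
red 13 [213.3 288.4] [ 0.6605 -0.1905  0.0463] [ 0.6651 -0.1838  0.0499]
dark 124 [[0.589, 0.601, 0.625, 0.646, 0.672], [-0.257, -0.237, -0.211, -0.19, -0.169], [-0.003, 0.001, 0.004, 0.007, 0.015]]
blue 290
[0.6008 0.1388 0.2074]
plane 249 [0.5933 0.1438 0.1988] [-0.493 -0.16   0.855]
orange 870
[0.6286 0.1445 0.1976]
plane 304 [0.6049 0.1442 0.1959] [-0.491 -0.154  0.857]
brass 29
[0.6098 0.1476 0.1893]
plane 18 [0.5937 0.146  0.204 ] [-0.667 -0.182  0.722]
```

View pics/sp_top.png

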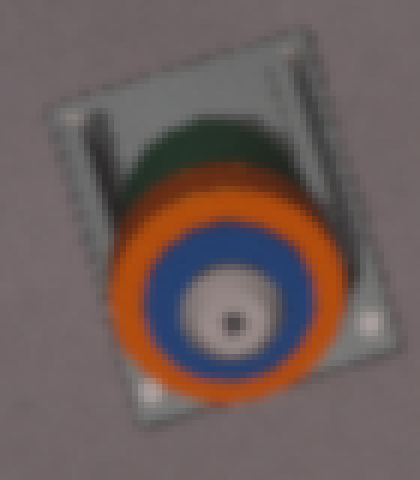

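```bash

python3 -m creep '[[[-146,-136,0],0],[[-146,-136,0],0],[[-146,-136,0],0],[[-146,-136,0],0],[[-146,-136,0],0]]' 1
python3 -m creep '[[[-146,-136,0],0],[[-146,-136,0],0],[[-146,-136,0],0],[[-146,-136,0],0],[[-146,-136,0],0]]'
python3 -m creep '[[[-146,-136,0],0],[[-146,-136,0],0],[[-146,-136,0],0],[[-146,-136,0],0],[[-146,-136,0],0]]'
python3 -m creep '[[[-146,-136,0],0],[[-146,-136,0],0],[[-146,-136,0],0],[[-146,-136,0],0],[[-146,-136,0],0]]'
python3 -m creep '[[[-80,-72,0],0.6],[[-80,-72,0],0.6],[[-80,-72,0],0.6],[[-80,-72,0],0.6],[[-80,-72,0],0.6]]'
python3 -m creep '[[[0,0,0],0.6],[[0,0,0],0.6],[[0,0,0],0.6],[[0,0,0],0.6],[[0,0,0],0.6]]'
python3 -m creep '[[[0,0,0],0.58],[[0,0,0],0.58],[[0,0,0],0.58],[[0,0,0],0.58],[[0,0,0],0.58]]'

```

```text
clock: 0.57
position: [0.2795, 0.4251, 0.3037]
ee_rot: [0.143, 0.99, -0.0, 0.0]
ft_force: [1.4, 0.1, -0.5]
grip_width: 1.003
grasp_force: 0.0
clock: 0.98
position: [0.3809, 0.2532, 0.304]
ee_rot: [0.143, 0.99, 0.0, 0.0]
ft_force: [0.8, 0.6, -0.1]
grip_width: 1.003
grasp_force: 0.0
clock: 1.4
position: [0.4823, 0.0814, 0.3041]
ee_rot: [0.143, 0.99, -0.0, 0.0]
ft_force: [-0.2, 1.6, 0.2]
grip_width: 1.002
grasp_force: 0.0
clock: 1.82
position: [0.5839, -0.09, 0.3038]
ee_rot: [0.143, 0.99, -0.0, 0.0]
ft_force: [0.8, -0.2, 0.8]
grip_width: 1.002
grasp_force: 0.0
clock: 2.23
position: [0.6396, -0.1807, 0.3029]
ee_rot: [0.433, 0.901, -0.001, -0.0]
ft_force: [-0.0, 0.9, 0.7]
grip_width: 1.0
grasp_force: 0.0
clock: 2.65
position: [0.6396, -0.1784, 0.3035]
ee_rot: [0.679, 0.734, -0.0, -0.0]
ft_force: [0.2, 0.3, 0.1]
grip_width: 1.0
grasp_force: 0.0
clock: 3.07
position: [0.6396, -0.1783, 0.3035]
ee_rot: [0.86, 0.509, -0.0, -0.0]
ft_force: [0.5, 0.4, 0.6]
grip_width: 0.996
grasp_force: 0.0
```

```bash
cat > meas.py <<'E'
from h import *
c=grab("wrist"); P=pts(c); px=c["pixels"]; hsv=cv2.cvtColor(px,cv2.COLOR_RGB2HSV)
H,S,V=[hsv[...,i].astype(int) for i in range(3)]
red=((H<6)|(H>174))&(S>150)&(V>60)&(P[...,2]<0.07)
nn,l,st,ce=cv2.connectedComponentsWithStats(red.astype(np.uint8))
for i in range(1,nn):
    if st[i,4]>30:
        Q=P[l==i]; T=Q[Q[:,2]>0.044]
        print("red",st[i,4],ce[i].round(0),Q[:,2].max().round(4),len(T),T.mean(0).round(4),cv2.minAreaRect((T[:,:2]*1000).astype(np.float32)))
o=manip.get_obs(); q=o["ee_rot"]; print(np.round(o["position"],4),np.round(q,4), "toolx az",np.degrees(np.arctan2(2*q[0]*q[1],2*q[0]**2-1)))
cv2.imwrite("pics/w1.png",px[...,::-1])
E
python3 meas.py
```

```text
red 75 [298. 184.] 0.0509 74 [ 0.6619 -0.189   0.0487] ((661.7752685546875, -189.13592529296875), (16.986379623413086, 4.534451961517334), 52.33277893066406)
red 73 [253. 185.] 0.0497 71 [ 0.6191 -0.1677  0.0484] ((619.037841796875, -167.77598571777344), (17.162395477294922, 4.391401767730713), 74.6135482788086)
[ 0.6396 -0.1781  0.3034] [ 8.613e-01  5.081e-01 -3.000e-04 -3.000e-04] toolx az 61.07138557369402
```

View pics/w1.png

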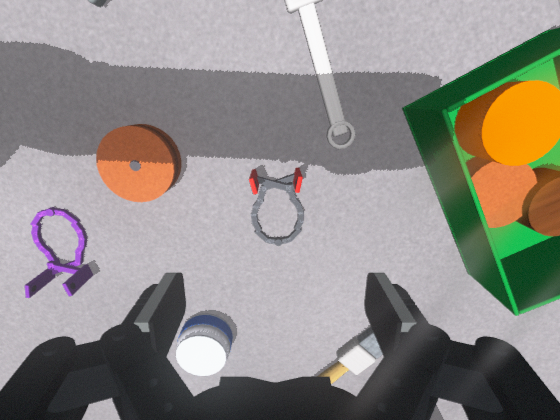

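```bash

python3 -m creep '[[[2,1,40],-0.042],[[2,1,80],-0.042],[[2,1,120],-0.042],[[2,1,160],-0.042],[[2,1,190],-0.042]]' 1
python3 -m creep '[[[0,0,21],0],[[0,0,21],0],[[0,0,21],0]]'
python3 -m creep '[[[0,0,0],0],[[0,0,0],0],[[0,0,0],0],[[0,0,0],0],[[0,0,0],0]]' 0 25
python3 -m creep '[[[0,0,0],0],[[0,0,0],0],[[0,0,0],0],[[0,0,0],0],[[0,0,0],0]]'

```

```text
clock: 3.53
position: [0.6403, -0.1765, 0.1103]
ee_rot: [0.847, 0.531, -0.001, -0.001]
ft_force: [0.2, 0.5, -0.1]
grip_width: 1.002
grasp_force: 0.0
clock: 3.78
position: [0.641, -0.1772, 0.0924]
ee_rot: [0.847, 0.531, -0.001, -0.001]
ft_force: [0.2, -0.3, 1.3]
grip_width: 1.0
grasp_force: 0.0
clock: 4.2
position: [0.6435, -0.1772, 0.096]
ee_rot: [0.848, 0.531, 0.002, 0.001]
ft_force: [0.7, 1.3, 13.6]
grip_width: 0.304
grasp_force: 10.8
clock: 4.62
position: [0.6433, -0.1771, 0.0961]
ee_rot: [0.848, 0.531, 0.002, 0.001]
ft_force: [-1.5, 3.3, 14.3]
grip_width: 0.149
grasp_force: 25.0
```

```bash

python3 -m creep '[[[0,0,-35],0],[[0,0,-70],0],[[0,0,-105],0],[[0,0,-140],0],[[0,0,-160],0]]' 0 25
python3 -m creep '[[[0,0,0],0],[[0,0,0],0]]'
sed -i 's#pics/w1#pics/w2#' meas.py; python3 - <<'E'
from h import *
a=grab("wrist"); b=grab("scene")
x=a["pixels"][100:420,100:460]; y=cv2.resize(b["pixels"][180:320,150:290],(400,400))
im=np.zeros((400,760,3),np.uint8); im[:320,:360]=x; im[:,360:]=y
cv2.imwrite("pics/lift.png",im[...,::-1])
E
```

```text
clock: 5.03
position: [0.642, -0.178, 0.2581]
ee_rot: [0.848, 0.53, 0.002, 0.002]
ft_force: [0.5, -0.3, -0.4]
grip_width: 0.145
grasp_force: 26.4
clock: 5.2
position: [0.6418, -0.1775, 0.2546]
ee_rot: [0.848, 0.53, 0.001, 0.001]
ft_force: [-0.5, -0.7, -1.8]
grip_width: 0.144
grasp_force: 26.4
```

View pics/lift.png

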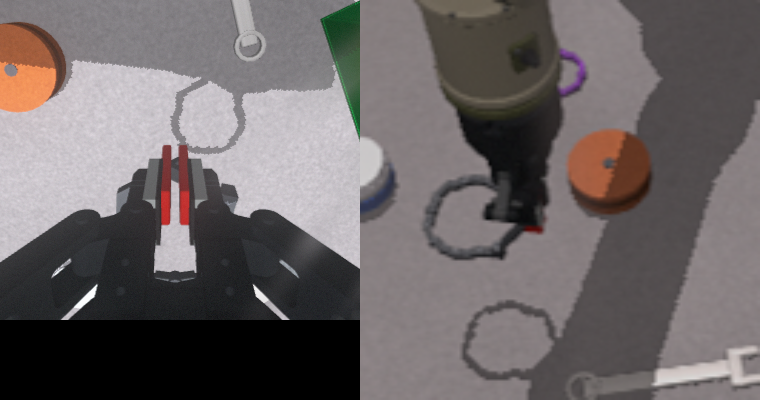

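```bash
cat > ringfit.py <<'E'
from h import *
import sys
o=manip.get_obs(); p=np.array(o["position"]); q=np.array(o["ee_rot"])
from scipy.spatial.transform import Rotation as R
Rt=R.from_quat(q).as_matrix()
A=[]
for n in ["scene","top"]:
    c=grab(n); P=pts(c).reshape(-1,3)
    L=(P-p)@Rt
    # ring occupies tool x -110..-15, |y|<45, z 50..150
    m=(L[:,0]>-.125)&(L[:,0]<-.022)&(abs(L[:,1])<.05)&(L[:,2]>.03)&(L[:,2]<.15)&(P[:,2]>.03)
    Q=L[m]; print(n,m.sum())
    if len(Q)>10:
        print(np.percentile(Q,[2,50,98],axis=0).round(4).tolist())
        k=np.polyfit(Q[:,0],Q[:,2],1); print("slope dz/dx",k.round(4),"angle",np.arctan(k[0]).round(3), "resid",np.std(Q[:,2]-np.polyval(k,Q[:,0])).round(4))
E
python3 ringfit.py
python3 - <<'E'
# spindle geometry: ellipse fits on the hub plane
from h import *
import pickle
z=np.array([-.507,-.157,.847]); 
c=pickle.load(open("top.pkl","rb")); s=pickle.load(open("scene.pkl","rb"))
for n,c,box in (("top",c,(160,240,205,275)),("scene",s,(175,250,290,370))):
    P=pts(c); hsv=cv2.cvtColor(c["pixels"],cv2.COLOR_RGB2HSV); H,S,V=[hsv[...,i].astype(int) for i in range(3)]
    m=np.zeros(H.shape,bool); m[box[0]:box[1],box[2]:box[3]]=1
    blue=m&(H>95)&(H<125)&(S>120)&(P[...,2]>.1)
    E=np.array(c["extrinsics"]); R_,t=E[:3,:3],E[:3,3]; C=-R_.T@t
    # plane through hub face
    for off in (.0,):
        P0=np.array([.5933,.1438,.1988])
        cn,_=cv2.findContours(blue.astype(np.uint8),cv2.RETR_EXTERNAL,cv2.CHAIN_APPROX_NONE); k=max(cn,key=cv2.contourArea)[:,0]
        # depth-plane check
        Q=P[blue]; d=(Q-P0)@z; print(n,"plane offset pct",np.percentile(d,[10,30,50,70,90]).round(4))
        rays=np.stack([(k[:,0]-c["cx"])/c["fx"],(k[:,1]-c["cy"])/c["fy"],np.ones(len(k))],-1)@R_
        X=C+rays*(((P0-C)@z)/(rays@z))[:,None]
        e1=np.cross(z,[0,0,1.]);e1/=np.linalg.norm(e1);e2=np.cross(z,e1)
        uv=np.stack([(X-P0)@e1,(X-P0)@e2],-1)
        (cx,cy),r=cv2.minEnclosingCircle((uv*1000).astype(np.float32)); 
        print(n,"centre",(P0+cx/1000*e1+cy/1000*e2).round(4),"r",r, "e1",e1.round(3))
E
```

```text
scene 241
[[-0.0924, -0.0398, 0.0853], [-0.0686, 0.0105, 0.0905], [-0.0234, 0.0377, 0.0968]]
slope dz/dx [-0.0083  0.0903] angle -0.008 resid 0.0026
top 48
[[-0.0933, -0.0331, 0.083], [-0.0871, -0.0039, 0.0904], [-0.0729, 0.0282, 0.0965]]
slope dz/dx [0.117  0.1006] angle 0.116 resid 0.0032
top plane offset pct [-0.0045 -0.0018  0.0003  0.0023  0.0042]
top centre [0.5775 0.1472 0.19  ] r 44.3006706237793 e1 [-0.296  0.955  0.   ]
scene plane offset pct [-0.0036 -0.0006 -0.      0.0005  0.0012]
scene centre [0.5835 0.147  0.1935] r 50.20425033569336 e1 [-0.296  0.955  0.   ]
```

```bash

python3 -m creep '[[[12,-8,-37],0],[[35,-20,-70],0],[[60,-36,-95],0],[[90,-55,-110],0],[[120,-75,-120],0]]' 0 25
python3 -m creep '[[[32,-22,-15],0],[[64,-44,-30],0],[[96,-66,-40],0],[[128,-88,-45],0],[[159,-108,-45],0]]'
python3 -m creep '[[[0,0,0],-0.116],[[0,0,0],-0.233],[[0,0,0],-0.349],[[0,0,0],-0.465],[[0,0,0],-0.581]]'
python3 -m creep '[[[0,0,0],-0.116],[[0,0,0],-0.233],[[0,0,0],-0.349],[[0,0,0],-0.465],[[0,0,0],-0.581]]'
python3 -m creep '[[[0,0,0],-0.116],[[0,0,0],-0.233],[[0,0,0],-0.349],[[0,0,0],-0.465],[[0,0,0],-0.581]]'
python3 -m creep '[[[0,0,0],-0.116],[[0,0,0],-0.233],[[0,0,0],-0.349],[[0,0,0],-0.465],[[0,0,0],-0.581]]'
python3 -m creep '[[[0,0,0],0],[[0,0,0],0]]'
python3 - <<'E'
from h import *
import pickle
c=grab("wrist"); pickle.dump(c,open("w3.pkl","wb")); cv2.imwrite("pics/w3.png",c["pixels"][...,::-1])
E
python3 ringfit.py
```

```text
clock: 5.82
position: [0.6264, -0.036, 0.3741]
ee_rot: [0.848, 0.53, 0.0, 0.0]
ft_force: [0.7, 0.6, -1.0]
grip_width: 0.146
grasp_force: 26.4
clock: 6.23
position: [0.5984, 0.1559, 0.4184]
ee_rot: [0.848, 0.531, 0.0, -0.0]
ft_force: [1.8, -0.4, -0.9]
grip_width: 0.147
grasp_force: 26.4
clock: 6.65
position: [0.5988, 0.1539, 0.4168]
ee_rot: [0.658, 0.753, -0.001, -0.0]
ft_force: [0.1, -0.9, -0.8]
grip_width: 0.139
grasp_force: 26.4
clock: 7.07
position: [0.5988, 0.1537, 0.4168]
ee_rot: [0.415, 0.91, -0.001, -0.001]
ft_force: [1.0, -0.7, -1.1]
grip_width: 0.14
grasp_force: 26.4
clock: 7.48
position: [0.5988, 0.1537, 0.4167]
ee_rot: [0.137, 0.991, -0.0, -0.001]
ft_force: [-0.6, -0.2, -1.2]
grip_width: 0.144
grasp_force: 26.4
clock: 7.9
position: [0.5989, 0.1537, 0.4167]
ee_rot: [-0.152, 0.988, -0.0, -0.001]
ft_force: [0.0, 0.4, -0.9]
grip_width: 0.145
grasp_force: 26.4
clock: 8.07
position: [0.5989, 0.1536, 0.4171]
ee_rot: [-0.148, 0.989, -0.0, -0.001]
ft_force: [0.5, -0.5, -1.3]
grip_width: 0.145
grasp_force: 26.4
scene 334
[[-0.0952, -0.0376, 0.0829], [-0.0642, -0.0012, 0.0908], [-0.0233, 0.0396, 0.0968]]
slope dz/dx [-0.0191  0.0897] angle -0.019 resid 0.0028
top 4
```

View pics/w3.png

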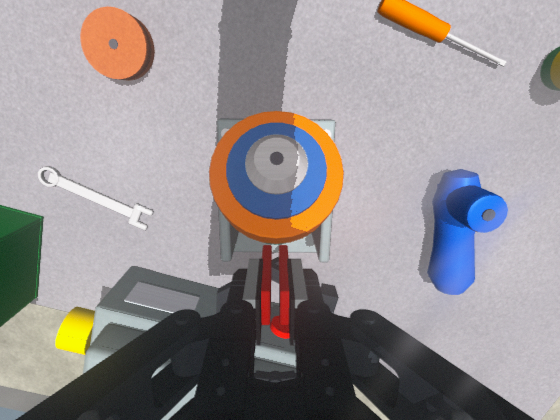

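```bash
python3 - <<'E'
from h import *
import pickle
c=pickle.load(open("w3.pkl","rb")); P=pts(c); hsv=cv2.cvtColor(c["pixels"],cv2.COLOR_RGB2HSV); H,S,V=[hsv[...,i].astype(int) for i in range(3)]
m=np.zeros(H.shape,bool); m[105:245,205:348]=1
E=np.array(c["extrinsics"]); R_,t=E[:3,:3],E[:3,3]; C=-R_.T@t
def plane(Q):
    rng=np.random.default_rng(0);best=None
    for _ in range(400):
        a=Q[rng.choice(len(Q),3,False)]; n=np.cross(a[1]-a[0],a[2]-a[0]); n/=np.linalg.norm(n)+1e-12; i=abs((Q-a[0])@n)<.002
        if best is None or i.sum()>best.sum(): best=i
    A=Q[best]; n=np.linalg.svd(A-A.mean(0),full_matrices=False)[2][2]; return A.mean(0),n*np.sign(n[2]),best.mean()
def circ(mask,P0,z):
    cn,_=cv2.findContours(mask.astype(np.uint8),cv2.RETR_EXTERNAL,cv2.CHAIN_APPROX_NONE); k=max(cn,key=cv2.contourArea)[:,0]
    rays=np.stack([(k[:,0]-c["cx"])/c["fx"],(k[:,1]-c["cy"])/c["fy"],np.ones(len(k))],-1)@R_
    X=C+rays*(((P0-C)@z)/(rays@z))[:,None]
    e1=np.cross(z,[0,0,1.]);e1/=np.linalg.norm(e1);e2=np.cross(z,e1)
    uv=np.stack([(X-P0)@e1,(X-P0)@e2],-1)*1000
    e=cv2.fitEllipse(uv.astype(np.float32)); return (P0+e[0][0]/1000*e1+e[0][1]/1000*e2).round(4),np.round(e[1],1)
blue=m&(H>95)&(H<130)&(S>100); orange=m&(H>3)&(H<20)&(S>140)
pb=plane(P[blue]); print("blue",pb)
zz=np.array([-.507,-.157,.847])
for z in (pb[1],):
    print(circ(blue,pb[0],z))
v,u=158,277; print("nose",P[v-8,u-3],np.median(P[150:168,262:292].reshape(-1,3),0))
pn=plane(P[143:172,262:293].reshape(-1,3)); print("nosepl",pn)
o=manip.get_obs();print(o["position"])
E
```

```text
blue (array([0.5814331 , 0.15041951, 0.19401143]), array([-0.51053799, -0.15066987,  0.84655157]), np.float64(0.9931818181818182))
(array([0.5771, 0.1491, 0.1912]), array([93. , 94.1]))
nose [0.55877453 0.14146228 0.20824646] [0.56466332 0.14549239 0.21182978]
nosepl (array([0.56337624, 0.14564107, 0.21085045]), array([-0.52200518, -0.14425555,  0.84065506]), np.float64(0.9899888765294772))
[0.59897387 0.15371575 0.41752501]
```

```bash

python3 -m creep '[[[30,1,0],0],[[60,2,0],0],[[84,3,0],0],[[84,3,20],0],[[84,3,50],0]]' 0 25
python3 -m creep '[[[0,0,20],0],[[0,0,40],0],[[0,0,41],0],[[0,0,41],0]]'
python3 - <<'E'
from h import *
a=grab("wrist"); b=grab("scene"); b2=b["pixels"][130:270,260:400]
im=np.zeros((400,760,3),np.uint8); im[:320,:360]=a["pixels"][100:420,100:460]; im[:,360:]=cv2.resize(b2,(400,400))
cv2.imwrite("pics/pre.png",im[...,::-1])
E
python3 ringfit.py
```

```text
clock: 8.63
position: [0.518, 0.1316, 0.3703]
ee_rot: [-0.149, 0.989, 0.002, 0.003]
ft_force: [0.4, 0.3, -0.4]
grip_width: 0.141
grasp_force: 26.4
clock: 8.97
position: [0.5175, 0.1317, 0.3266]
ee_rot: [-0.149, 0.989, -0.0, -0.001]
ft_force: [0.5, 0.7, 0.0]
grip_width: 0.14
grasp_force: 26.4
scene 1133
[[-0.1238, -0.0482, 0.0869], [-0.0874, -0.0129, 0.1195], [-0.027, 0.0435, 0.1472]]
slope dz/dx [-0.1801  0.1015] angle -0.178 resid 0.0156
top 179
[[-0.1239, -0.0492, 0.1089], [-0.1117, -0.0361, 0.1239], [-0.0484, 0.04, 0.1467]]
slope dz/dx [0.339  0.1595] angle 0.327 resid 0.008
```

View pics/pre.png

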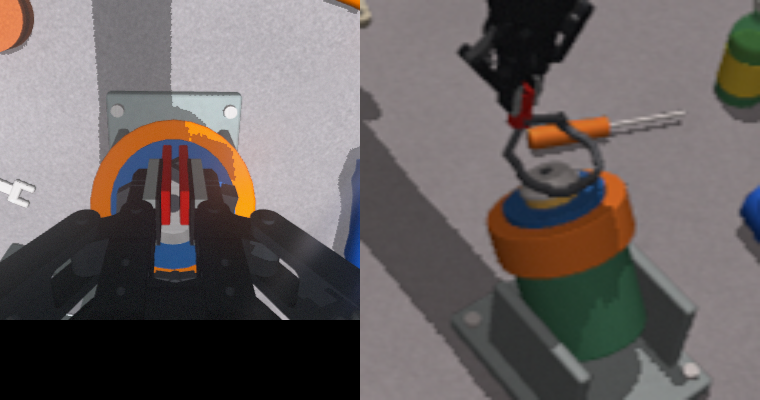

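```bash

python3 -m creep '[[[0,0,8],0],[[0,0,15],0],[[1,0,20],0],[[3,0,26],0],[[5,0,31],0]]' 0 25
python3 -m creep '[[[1,0,4],0],[[2,0,7],0],[[2,0,11],0],[[3,0,14],0],[[3,0,14],0]]'
cp ringfit.py rf2.py; sed -i 's/P\[:,2\]>.03)/(P[:,2]>.03)\&(c["pixels"].reshape(-1,3).max(1)<80)\&(c["pixels"].reshape(-1,3).ptp(1)<25 if False else np.ptp(c["pixels"].reshape(-1,3),axis=1)<25))/' rf2.py; python3 rf2.py
python3 - <<'E'
from h import *
b=grab("scene"); b2=b["pixels"][150:250,280:380]
cv2.imwrite("pics/mid.png",cv2.resize(b2,(500,500))[...,::-1])
E
```

```text
clock: 9.58
position: [0.513, 0.1302, 0.2954]
ee_rot: [-0.15, 0.989, 0.0, 0.0]
ft_force: [0.1, -0.4, 2.7]
grip_width: 0.144
grasp_force: 26.8
clock: 10.0
position: [0.51, 0.1293, 0.2813]
ee_rot: [-0.15, 0.989, -0.0, -0.0]
ft_force: [-1.9, -1.0, 1.2]
grip_width: 0.144
grasp_force: 26.7
scene 260
[[-0.1123, -0.0464, 0.0636], [-0.0689, -0.0115, 0.0756], [-0.0234, 0.0349, 0.1152]]
slope dz/dx [0.1322 0.0863] angle 0.131 resid 0.0112
top 71
[[-0.1097, -0.0482, 0.0607], [-0.0981, -0.0202, 0.0748], [-0.0527, 0.016, 0.1053]]
slope dz/dx [0.6741 0.1386] angle 0.593 resid 0.0047
```

View pics/mid.png

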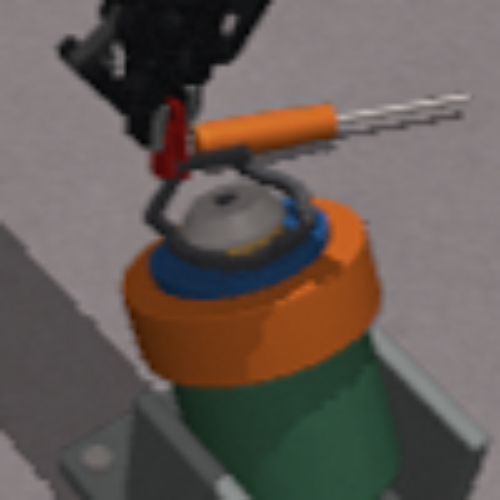

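```bash

python3 -m creep '[[[1,0,4],0],[[1,0,8],0],[[1,0,12],0],[[1,0,16],0],[[0,0,20],0]]' 0 25
python3 -m creep '[[[0,0,3],0],[[0,0,6],0],[[0,0,9],0],[[0,0,9],0],[[0,0,9],0]]'
python3 rf2.py
python3 - <<'E'
from h import *
b=grab("scene"); b2=b["pixels"][150:250,280:380]
cv2.imwrite("pics/seat.png",cv2.resize(b2,(500,500))[...,::-1])
E
```

```text
clock: 10.57
position: [0.5099, 0.1293, 0.2613]
ee_rot: [-0.15, 0.989, 0.0, -0.0]
ft_force: [-3.7, -0.9, 2.0]
grip_width: 0.143
grasp_force: 26.9
clock: 10.98
position: [0.5103, 0.1294, 0.2529]
ee_rot: [-0.15, 0.989, -0.0, 0.0]
ft_force: [0.5, 0.4, 0.1]
grip_width: 0.142
grasp_force: 26.5
scene 214
[[-0.1224, -0.0488, 0.0366], [-0.0779, -0.0148, 0.0503], [-0.0249, 0.0354, 0.1021]]
slope dz/dx [0.2961 0.0781] angle 0.288 resid 0.0159
top 89
[[-0.1093, -0.0482, 0.0324], [-0.097, -0.0138, 0.0427], [-0.0529, 0.0182, 0.0752]]
slope dz/dx [0.6606 0.1075] angle 0.584 resid 0.0049
```

View pics/seat.png

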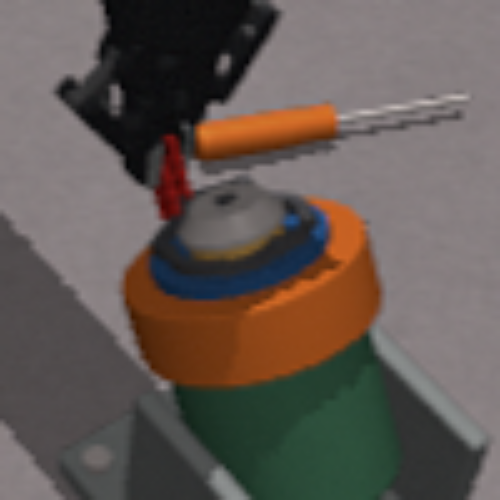

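```bash

python3 -m creep '[[[0,0,1],0],[[0,0,2],0],[[0,0,2],0]]' 0 25
python3 -m creep '[[[0,0,1],0],[[0,0,2],0],[[0,0,2],0]]'
python3 -m creep '[[[0,0,1],0],[[0,0,2],0],[[0,0,2],0]]'
python3 rf2.py
```

```text
clock: 11.38
position: [0.5103, 0.1294, 0.2513]
ee_rot: [-0.15, 0.989, 0.0, 0.0]
ft_force: [-2.6, -0.4, 5.0]
grip_width: 0.143
grasp_force: 27.8
clock: 11.63
position: [0.5101, 0.1292, 0.2498]
ee_rot: [-0.149, 0.989, 0.0, -0.0]
ft_force: [-7.4, -1.6, 11.9]
grip_width: 0.139
grasp_force: 29.2
clock: 11.88
position: [0.5099, 0.1292, 0.2482]
ee_rot: [-0.149, 0.989, 0.001, -0.0]
ft_force: [-11.4, -2.9, 17.5]
grip_width: 0.142
grasp_force: 29.0
scene 191
[[-0.122, -0.0488, 0.0306], [-0.076, -0.018, 0.0436], [-0.0254, 0.0356, 0.1003]]
slope dz/dx [0.2929 0.0716] angle 0.285 resid 0.0173
top 64
[[-0.1099, -0.0481, 0.0307], [-0.0962, -0.0232, 0.0384], [-0.055, 0.0173, 0.0692]]
slope dz/dx [0.6371 0.1021] angle 0.567 resid 0.0046
```

```bash

python3 -m creep '[[[0,0,0],0],[[0,0,0],0],[[0,0,0],0],[[0,0,0],0],[[0,0,0],0]]' 0.5
python3 -m creep '[[[0,0,0],0],[[0,0,0],0],[[0,0,0],0],[[0,0,0],0],[[0,0,0],0]]' 1
python3 - <<'E'
from h import *
a=grab("wrist"); b=grab("scene"); b2=b["pixels"][150:250,280:380]
im=np.zeros((400,760,3),np.uint8); im[:320,:360]=a["pixels"][100:420,100:460]; im[:,360:]=cv2.resize(b2,(400,400))
cv2.imwrite("pics/rel.png",im[...,::-1])
E
```

```text
clock: 12.4
position: [0.5105, 0.1294, 0.247]
ee_rot: [-0.15, 0.989, 0.0, 0.0]
ft_force: [2.7, -0.5, 0.7]
grip_width: 0.496
grasp_force: 1.8
clock: 12.82
position: [0.5101, 0.1294, 0.2468]
ee_rot: [-0.15, 0.989, 0.0, -0.0]
ft_force: [1.2, 0.2, -0.3]
grip_width: 0.998
grasp_force: 0.0
```

View pics/rel.png

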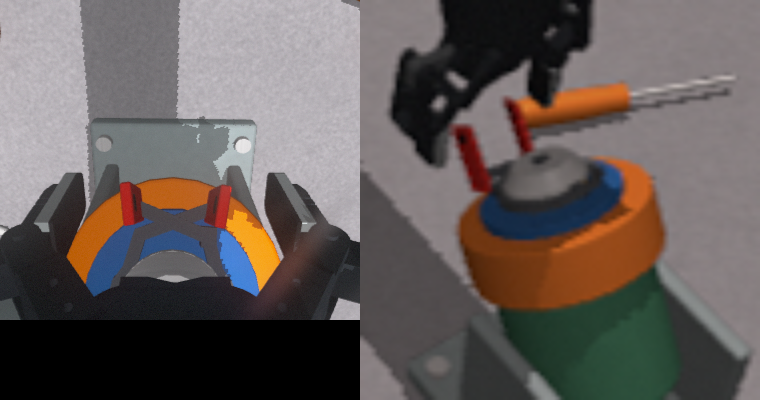

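```bash

python3 -m creep '[[[0,0,-20],0],[[0,0,-50],0],[[0,0,-85],0],[[0,0,-125],0],[[0,0,-165],0]]' 1
python3 -m creep '[[[-30,0,0],0],[[-60,0,0],0],[[-88,0,0],0],[[-88,0,0],0],[[-88,0,0],0]]'
python3 - <<'E'
from h import *
c=grab("wrist"); px=c["pixels"]; P=pts(c); hsv=cv2.cvtColor(px,cv2.COLOR_RGB2HSV); H,S,V=[hsv[...,i].astype(int) for i in range(3)]
hub=np.array([.5771,.1491,.1912]); z=np.array([-.5105,-.1507,.8466]); e1=np.cross(z,[0,0,1.]);e1/=np.linalg.norm(e1); e2=np.cross(z,e1)
D=P-hub; L=np.stack([D@e1,D@e2,D@z],-1)*1000
r=np.hypot(L[...,0],L[...,1])
red=((H<4)|(H>174))&(S>150)&(r<90)&(L[...,2]>15)
n,l,st,ce=cv2.connectedComponentsWithStats(red.astype(np.uint8))
for i in range(1,n):
    if st[i,4]>20: print("tab",st[i,4],np.percentile(L[l==i],[3,50,97],axis=0).round(1).tolist())
dark=(V<100)&(S<70)&(r<47)&(r>24)&(L[...,2]>1)&(L[...,2]<25)
Q=L[dark]; print(len(Q),np.percentile(Q,[3,50,97],axis=0).round(1).tolist())
if len(Q)>30:
    k=np.linalg.lstsq(np.c_[Q[:,:2],np.ones(len(Q))],Q[:,2],rcond=None)[0]; print("plane tilt",k.round(3))
cv2.imwrite("pics/fin.png",px[...,::-1])
E
```

```text
clock: 13.33
position: [0.5097, 0.129, 0.4136]
ee_rot: [-0.149, 0.989, 0.0, -0.0]
ft_force: [-0.0, 0.5, -0.0]
grip_width: 1.0
grasp_force: 0.0
clock: 13.75
position: [0.595, 0.1558, 0.4104]
ee_rot: [-0.149, 0.989, -0.001, -0.001]
ft_force: [-0.4, -0.1, -0.3]
grip_width: 1.005
grasp_force: 0.0
tab 203 [[-22.2, 42.8, 18.1], [-19.1, 45.4, 45.7], [-16.7, 61.0, 48.5]]
tab 199 [[18.1, 42.0, 16.9], [20.6, 44.4, 45.2], [23.9, 60.1, 48.4]]
1456 [[-31.6, -37.4, 4.8], [-6.6, 6.4, 11.1], [20.5, 44.0, 14.2]]
plane tilt [ 0.055 -0.031 10.831]
```

View pics/fin.png

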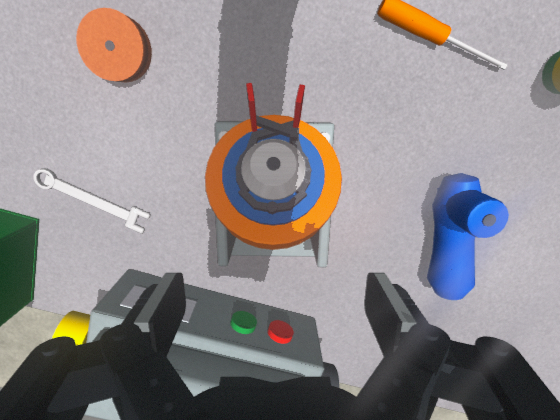

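```bash
python3 -c "
from workcell import manip; print(manip.hand_in())"
```

```text
the job is handed in; nothing more can be done
None
```

The snap ring is in the spindle groove, square to the hub, with its arms contracted to about 0.05 rad by my measurement; the gripper is clear, I saw no bystander disturbed, and I handed the job in at about 14 s, with no verdict returned.

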